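# Wind the engraver's vise shut with its crank

### The arm

A 6-joint arm with a two-finger parallel gripper is mounted at the origin on the work surface. World frame = base frame: x ahead of the robot, y to its left, z up, the work surface at z = 0. Lengths are in mm, angles in rad, forces in N, time in s.
With the tool pointing down it reaches from about 350 to 875 mm from the base axis. Payload 4.2 kg.
Tool frame: the origin (TCP) lies midway between the tips of the shut fingers; the grasp point (between the pads) lies 19 mm behind it (pinch_z is the distance from the TCP to the grasp point, in mm); z points along the fingers, y is the line along which they close (so a half turn about z gives the same grasp; the last joint's range is limited). The gripper opens to 87 mm and grips with 3 to 60 N. Pads are 19 mm wide; open, the fingers measure 117 mm over their backs; the gripper's body (75 mm by 190 mm) begins 51 mm behind the grasp point.
Start: joints at [-0.949, 0.385, 0.008, 0, -1.194, -0.259], TCP at [221.822, -584.289, 222.55] pointing down, gripper open.
Joint ranges: [-3.14, 3.14], [-1.21, 2.06], [-1.07, 1.41], [-3.16, 2.05], [-2.99, -0.16], [-3.1, 3.1]. Speed limits (rad/s): [2.79, 2.79, 3.14, 3.14, 3.14, 3.14].

### API

Orientations are given as a unit quaternion [x, y, z, w].
In Python, from workcell import * gives the robot as it stands.
- The arm moves only by the shell command python3 -m creep 'ROWS'. ROWS is JSON, a list of rows, each a list of 5 numbers: the finger opening in m, from 0 to 0.087, then the shift along the world's x, y, z in m, then the turn about the world's z in degrees. In form: [[fingers, dx, dy, dz, turn], ...]. A call has 1 to 10 rows; each row is the pose to reach, as a shift and turn from the pose commanded when the call began; what a row does not reach only later rows make up. A row lasts 1/12 s, in which the tool goes at most 41.7 mm and 7.16 degrees, less where a joint would pass 70% of its speed; a pose out of reach is approached as far as the arm can. A call with a gripper value outside its range is refused whole. The fingers move at their own pace and stop on an object; the grip force is fixed at half the most. Time passes only in rows, so rows that repeat a pose let the fingers close. It gives the time, the measured TCP pose, the force, the opening and the grip force at its end, in the units of the state.
- get_state(): the state, without advancing time (a new reading comes with each control period).
- capture(name): name is "side" or "top"; returns a dict with "frame" (384x512x3 uint8, red, green, blue), "range_z" (384x512 float32, mm along the optical axis (not along the pixel's ray), 0 where there is no reading), "fx", "fy", "cx", "cy" (pixels), "D" ([k1, k2, p1, p2, k3] as OpenCV has them; the pictures are not rectified), "extrinsics" (4x4, takes a point from world to camera coordinates). Camera axes: x right, y down, z forward; pixel columns grow to the right and rows downward; lengths in mm; the calibration is good to about 2 mm. A picture is of the moment at which its call begins.
- sign_off(): hands the job in; it is judged then, once.
Trained networks look in a picture, given as the dict that the camera call returned (one of the last four; its "shot" number tells which), for a name from the list of things; names that differ only in an ending like _2 or _b are one class to them, and where a whole thing is asked for, a point or a joint stands for the part that bears it (a point fixed in the world has none). Each returns a list of dicts, best first, with "confidence" (0 to 1); they miss things now and then, are a little off and sometimes report something else, mostly with a low value. They report only what shows in the picture. A call takes as long as a camera call. They do not tell look-alikes from the thing itself.
- search_frame(picture, target): "location" ([column, row] in pixels, amid what is visible of it).
The state is a dict: "time": time; "q": joint angles; "qvel": joint speeds; "joint_efforts": joint torques, N m; "position": TCP position; "eef_rot": TCP orientation; "force": force on the tool from outside, world axes, zero at the start; "torque": the same for the moment, N m; "finger_gap": finger opening in mm; "gripper_force": force on a finger pad.
Only numpy, scipy, OpenCV 4.12 (cv2) and the standard library are available. Lean on these libraries where they do the work, as an engineer would, in place of code of your own. Each camera call takes 0.05 s, during which the arm holds its last target. There are 200 camera calls.

### The job

Pick up the loose steel crank, fit it fully home on the square shaft on top of the blue vise, and wind it clockwise (seen from above) round and round until the vise holds the brass block firmly: keep going past the first touch and the slack of the worn screw, and stop soon after the crank has gone clearly stiff, because overtightening dents the brass. Fit and turn the crank without forcing it, leave it standing on the shaft, let go, and do not disturb the other things on the bench.

Things in the scene. Friction and masses are not known exactly. Their poses are not given: they have to be found in the camera images.
- crank: Loose steel crank, 0.3 to 0.45 kg, standing on its hub, arm level, handle up. Origin: centre of the hub's underside; z up, x along the arm to the handle. Hub 34 mm square, 24 mm high; square socket from below 15.6 mm wide, 20 mm deep, sides parallel to x and y, mouth bevelled 2 mm. Arm 20 mm wide, heights 24-32 mm, x from -12 to +71 mm.
- crank_boss (a point): Middle of the dark square grip boss on top of the crank's hub, 24 x 24 mm (sides parallel to the crank's x and y) at heights 32 to 62 mm; the point is on the hub's axis, 47 mm above its underside
- crank_handle (a point): Middle of the crank's upright red handle, 60 mm from the hub's axis, 54 mm above the hub's underside. 18 mm thick, 40 mm tall (heights 34 to 74 mm). It spins freely about its own upright axis, so a gripper need not turn while it circles. Held still, it pushes back by about 0 N when idle, by over 2 N once the block is firmly gripped.
- vise: Blue bench vise fixed to the bench, base 110 x 235 mm. Origin on the bench under the shaft's axis; z up; the bed runs along the vise's -y to y = -185 mm, its top 40 mm high. Blue gear housing 90 x 70 mm round the origin, top at 70 mm; the jaws are 68 mm high, so the crank swings clear over all.
- shaft_seat (a point): Where the centre of the crank's underside rests when fully home: on a 42 mm round flange, 74 mm above the bench, on the upright shaft's axis. x and y axes parallel to the sides of the square, turning with it. The brass shaft is 14 mm square, 18 mm high above this point; the crank fits in any of four quarter turns. Fit with under 10 N; pushing over 20 N is forcing it.
- shaft (a joint): Turn of the square shaft, rad, 0 at the start, grows clockwise seen from above; a turn drives the jaw 15 mm. Idle it takes 0.15 N m (2.5 N at the handle) and stays where left (a tight grip eases back to about 60 N). Worn screw: after the jaw has the block against the rear jaw, an unknown slack of 0 to 0.6 turn passes, then the load at the handle rises by 2.5 N per 60 N of grip.
- jaw: Moving jaw, grey with a steel face, 80 x 24 x 28 mm, on the bed next to the gear housing; origin at the centre of its underside, 12 mm behind its face; moves along the vise's -y.
- rear_jaw: Fixed rear jaw, grey with a steel face, 80 x 25 x 28 mm, on the bed; its place along the bed differs each time. Origin at the centre of its underside, its face 12.5 mm towards the moving jaw. The vise closes in about 1.5 to 2.5 turns.
- blank: Loose brass block to be gripped, 50 x 30 x 26 mm, standing on the bed between the jaws (30 mm in the closing direction); origin at the centre of its underside. A firm grip is 25 to 120 N, 60 N is ideal (about a quarter turn after the stiffening begins); above 120 N it is dented.
- punch_block: Orange block with six punches, 70 x 90 x 45 mm, punches up to 95 mm; bystander, leave alone. Origin: centre of its underside.
- white_jar: White jar, 64 mm wide, 85 mm high; bystander, leave alone. Origin: centre of its underside.
- blue_can: Blue can, 54 mm wide, 120 mm high; bystander, leave alone. Origin: centre of its underside.
- hammer: Hammer lying flat; bystander, leave alone. Origin: centre of its underside.
- cup: White cup, 70 mm wide and high; bystander, leave alone. Origin: centre of its underside.
- spare_blank: Copper block, 60 x 40 x 20 mm; bystander, leave alone. Origin: centre of its underside.
- parts_tray: Grey tray, 140 x 100 x 35 mm; bystander, leave alone. Origin: centre of its underside.
There are look-alikes about, which are no part of the job. What is shaped like the crank but green is not meant. What is shaped like the blank but black is not meant.

How it is judged:
By the outcome, as a careful person would: the job done as asked, in the order asked, and still so for the second after the job is handed in, with the robot touching nothing.
It also fails if it takes over 72 s, if anything falls off the work surface, if the arm or the gripper's body presses on something with over 40 N, if the wrist force passes 120 N, or if a joint passes its speed limit or range.

## Working session

There is one attempt and no reset: what is moved stays moved. The work goes in short steps, Python scripts to look and compute and a shell command to move; the robot and the scene stay as the last step left them, time stands still between calls to the robot, and variables do not carry over. Pictures are saved under pics/ and viewed, at most 10 in all, crops included, and the job is handed in when it is done.

```bash
mkdir -p pics; ls; cat > h.py <<'E'
from workcell import *
import numpy as np, cv2
def K(p): return np.array([[p['fx'],0,p['cx']],[0,p['fy'],p['cy']],[0,0,1.]])
def ray(p,uv):
    n=cv2.undistortPoints(np.array([[uv]],float),K(p),np.array(p['D'],float))[0,0]
    E=np.array(p['extrinsics']);R=E[:3,:3];t=E[:3,3]
    return -R.T@t, R.T@np.array([n[0],n[1],1.])
def atz(p,uv,z):
    c,d=ray(p,uv); return c+d*(z-c[2])/d[2]
def cloud(p):
    z=p['range_z'];h,w=z.shape
    u,v=np.meshgrid(np.arange(w),np.arange(h))
    n=cv2.undistortPoints(np.stack([u,v],-1).reshape(-1,1,2).astype(float),K(p),np.array(p['D'],float)).reshape(h,w,2)
    P=np.dstack([n[...,0]*z,n[...,1]*z,z]);E=np.array(p['extrinsics'])
    W=(P-E[:3,3])@E[:3,:3]; W[z<=0]=np.nan
    return W
def save(n,im): cv2.imwrite('pics/'+n,im[...,::-1])
E
python3 - <<'E'
from h import *
s=get_state();print(s)
for n in('top','side'):
    p=capture(n);save(n+'0.png',p['frame']);print(n,p['fx'],p['cx'],p['cy'],-np.array(p['extrinsics'])[:3,:3].T@np.array(p['extrinsics'])[:3,3],np.round(p['extrinsics'],3).tolist())
    C=cloud(p)
    for t in('crank','crank_boss','crank_handle','vise','shaft_seat','shaft','jaw','rear_jaw','blank'):
        for r in search_frame(p,t)[:3]:
            u,v=r['location'];print(t,np.round([u,v]),round(r['confidence'],2),np.round(C[int(v),int(u)]))
E
```

```text
pics
{'time': 0.0, 'q': array([-9.49405037e-01,  3.85568067e-01,  6.59363163e-03, -5.28622798e-04,
       -1.19400025e+00, -2.58586223e-01]), 'qvel': array([ 0.0008724 , -0.00075179,  0.00115813,  0.00079769,  0.00027692,
       -0.0014286 ]), 'joint_efforts': array([-1.41612112e-03, -3.90664494e+01,  1.87398630e+01,  4.21980947e+00,
        1.09929385e-02, -2.05235374e-04]), 'position': array([ 221.60332425, -583.72980755,  221.43567008]), 'eef_rot': array([-1.80313238e-01,  9.83608606e-01,  1.09007480e-03, -2.41646650e-04]), 'force': array([0.22819071, 0.88488741, 0.23022627]), 'torque': array([-0.03103686, -0.00119234,  0.02493079]), 'gripper_force': 0.0, 'finger_gap': 87.25220398757283}
top 352.74375541108213 255.17665889876446 194.53800446848328 [ 466.44672615   21.46526427 1004.08941875] [[-0.026, -1.0, 0.002, 31.799], [-0.993, 0.026, -0.114, 576.78], [0.114, -0.005, -0.994, 944.745], [0.0, 0.0, 0.0, 1.0]]
crank [178. 279.] 0.66 [357. 230.  34.]
crank [177. 232.] 0.63 [483. 232.  37.]
crank_boss [177. 278.] 0.66 [360. 235.  35.]
crank_handle [180. 232.] 0.85 [480. 225.  29.]
cr
[... 816 characters left out ...]
1.]
crank_boss [328. 285.] 0.77 [353. 252.  59.]
crank_boss [178. 195.] 0.22 [757.  -2.  62.]
crank_handle [276. 282.] 0.82 [478. 233.  29.]
crank_handle [326. 282.] 0.61 [353. 227.  27.]
crank_handle [189. 156.] 0.15 [ 766. -203.   21.]
vise [262. 185.] 0.83 [529. -51.  67.]
vise [259. 166.] 0.25 [ 542. -123.   69.]
shaft_seat [265. 179.] 0.58 [521. -66.  76.]
shaft [264. 176.] 0.61 [527. -70.  87.]
jaw [257. 168.] 0.66 [ 548. -123.   65.]
jaw [161. 299.] 0.31 [746. 313.  42.]
rear_jaw [253. 147.] 0.69 [ 569. -210.   63.]
rear_jaw [276. 282.] 0.34 [478. 237.  30.]
blank [260. 132.] 0.68 [ 557. -336.   22.]
blank [222. 120.] 0.55 [ 688. -387.   24.]
blank [255. 159.] 0.49 [ 559. -160.   66.]
```

```bash
python3 - <<'E'
import cv2
import numpy as np
a=cv2.imread('pics/top0.png');b=cv2.imread('pics/side0.png')
A=cv2.resize(a[190:320,120:250],(400,400),interpolation=cv2.INTER_CUBIC);B=cv2.resize(b[235:325,230:370],(400,257),interpolation=cv2.INTER_CUBIC)
B=np.vstack([B,np.zeros((143,400,3),np.uint8)])
cv2.imwrite('pics/crop0.png',np.hstack([A,B]))
E
```

```text
(no output)
```

View pics/top0.png

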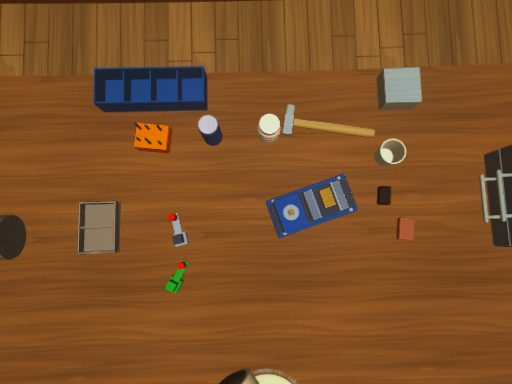

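View pics/crop0.png

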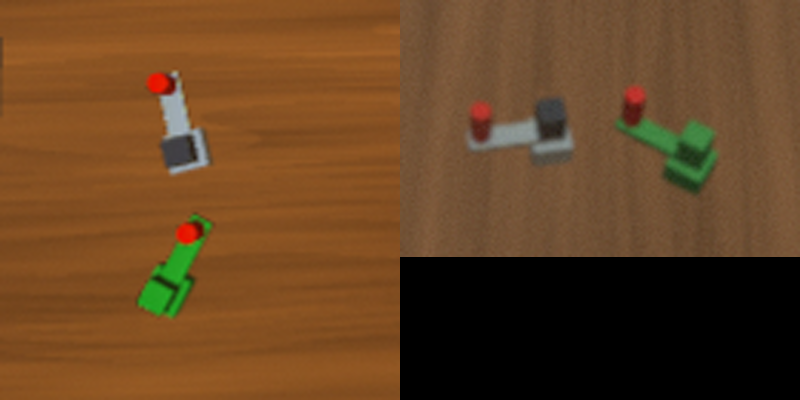

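Candidates in the top picture:
- **Crank:** the steel crank has its hub at (178,238) and handle at (172,216). The green look-alike is at (177,278). The crop confirms the grey one with the dark boss.
- **Blank:** the brass block in the vise is at (328,198). The black look-alike is at (384,195), and the copper spare is at (406,229).

Next I'll measure the crank and the shaft from both views.

```bash
python3 - <<'E'
from h import *
def tri(rs):
    A=np.zeros((3,3));b=np.zeros(3)
    for c,d in rs:
        d=d/np.linalg.norm(d);M=np.eye(3)-np.outer(d,d);A+=M;b+=M@c
    return np.linalg.solve(A,b)
P={n:capture(n) for n in('top','side')}
box={'top':(190,255,160,200),'side':(262,298,248,307)}
RS={}
for n,p in P.items():
    f=np.mean([capture(n)['frame'].astype(float) for _ in range(4)],0)
    v0,v1,u0,u1=box[n];c=f[v0:v1,u0:u1];C=cloud(p)[v0:v1,u0:u1]
    R,G,B=c[...,0],c[...,1],c[...,2]
    red=(R>150)&(G<70);gray=(abs(R-B)<25)&(R>45); dark=gray&(R<90)&(B>=R-5);light=gray&(R>=115)
    for k,m in(('red',red),('dark',dark),('light',light)):
        vv,uu=np.nonzero(m);uv=(uu.mean()+u0,vv.mean()+v0)
        print(n,k,m.sum(),np.round(uv,1),np.round(np.nanmedian(C[m],0)),np.round(np.nanmax(C[m][:,2])), uu.min()+u0,uu.max()+u0,vv.min()+v0,vv.max()+v0)
        RS.setdefault(k,[]).append(ray(p,uv))
        if k!='light': print('  atz boss47/54',np.round(atz(p,uv,47 if k=='dark' else 54),1), np.round(atz(p,uv,62 if k=='dark' else 74),1))
for k in RS: print(k,np.round(tri(RS[k]),1))
# crops of shaft
t=P['top']['frame'];s=P['side']['frame']
A=cv2.resize(t[190:235,262:312],(400,360),interpolation=cv2.INTER_CUBIC);B=cv2.resize(s[157:202,237:287],(400,360),interpolation=cv2.INTER_CUBIC)
A2=cv2.resize(t[217:253,160:200],(400,360),interpolation=cv2.INTER_CUBIC)
save('shaft.png',np.hstack([A,B]))
E
```

```text
top red 40 [170.6 216.4] [521. 241.  74.] 78.0 167 174 213 219
  atz boss47/54 [522.  245.4  54. ] [520.8 240.7  74. ]
top dark 64 [177.2 238.6] [462. 226.  62.] 65.0 173 183 234 243
  atz boss47/54 [462.3 229.2  47. ] [462.4 226.   62. ]
top light 157 [178.7 230.7] [485. 231.  31.] 41.0 172 187 214 245
side red 30 [257.8 273.2] [519. 241.  72.] 76.0 255 261 271 276
  atz boss47/54 [520.4 229.7  54. ] [519.4 242.6  74. ]
side dark 55 [282.6 274.5] [460. 233.  61.] 65.0 278 287 270 283
  atz boss47/54 [460.8 224.7  47. ] [461.  234.4  62. ]
side light 169 [271.9 282.8] [488. 239.  30.] 36.0 254 290 277 287
red [520.2 241.2  71.8]
dark [461.6 228.1  52.3]
light [484.7 231.4  17.3]
```

View pics/shaft.png

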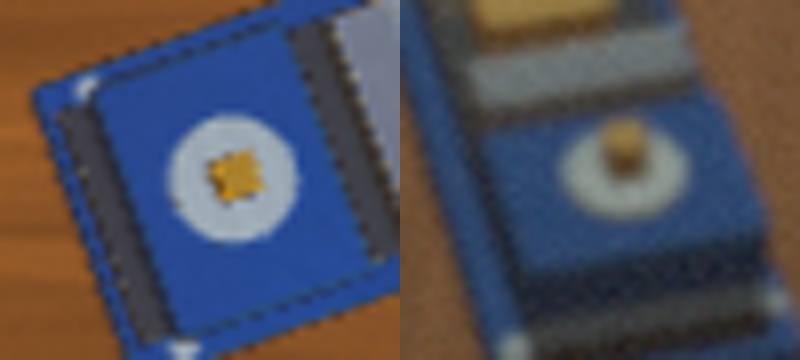

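The top half shows the brass square at about (292,212), on the round flange, turned slightly. I'll fit its pose and yaw, and the jaw gaps.

```bash
cat >> h.py <<'E'
from scipy.optimize import minimize
def proj(p,X):
    E=np.array(p['extrinsics']);r,_=cv2.Rodrigues(E[:3,:3])
    return cv2.projectPoints(np.asarray(X,float).reshape(-1,1,3),r,E[:3,3],K(p),np.array(p['D'],float))[0].reshape(-1,2)
def sil(p,x,y,yaw,half,z0,z1,box,S=16):
    v0,v1,u0,u1=box;c,s=np.cos(yaw),np.sin(yaw)
    X=[[x+c*a-s*b,y+s*a+c*b,z] for a in(-half,half) for b in(-half,half) for z in(z0,z1)]
    q=(proj(p,X)-[u0-.5,v0-.5])*S
    h=cv2.convexHull(q.astype(np.float32))
    m=np.zeros(((v1-v0)*S,(u1-u0)*S),np.uint8);cv2.fillConvexPoly(m,np.round(h*16-8).astype(np.int32),1,shift=4)
    return cv2.resize(m.astype(np.float32),(u1-u0,v1-v0),interpolation=cv2.INTER_AREA)
E
python3 - <<'E'
from h import *
from scipy.optimize import minimize
for n,box in(('top',(202,225,280,305)),('side',(168,186,256,274))):
    ps=[capture(n) for _ in range(6)];p=ps[0];f=np.mean([q['frame'].astype(float) for q in ps],0)
    v0,v1,u0,u1=box;c=f[v0:v1,u0:u1];C=cloud(p)
    sat=(c[...,0]-c[...,2])  # R-B : brass high, flange ~0, blue neg
    sat=np.clip(sat,0,None);
    # flange centroid
    R,B=f[...,0],f[...,2];m=np.zeros(R.shape,bool);sub=f[v0-10:v1+10,u0-10:u1+10]
    mm=(sub[...,0]>120)&((sub[...,2]-sub[...,0])<40);
    num,lab,st,cen=cv2.connectedComponentsWithStats(mm.astype(np.uint8));
    i=lab[(np.abs(np.add.outer(np.arange(lab.shape[0])-lab.shape[0]/2,0)).astype(int)*0+lab[lab.shape[0]//2,lab.shape[1]//2])*0==0].max() if 0 else None
    j=np.argmin([np.hypot(*(cen[k]-[lab.shape[1]/2,lab.shape[0]/2])) if k and st[k,4]>60 else 1e9 for k in range(num)])
    cnt=max(cv2.findContours((lab==j).astype(np.uint8),0,1)[0],key=len);el=cv2.fitEllipse(cnt)
    e=np.array(el[0])+[u0-10,v0-10];print(n,'flange',np.round(e,1),el[1],np.round(atz(p,e,74),1))
    best=None
    for y0 in np.radians(np.arange(0,90,7.5)):
        def cost(t):
            s=sil(p,t[0],t[1],t[2],7,74,92,box).ravel();A=np.c_[s,np.ones_like(s)]
            w=sat.ravel();k,_r,_,_=np.linalg.lstsq(A,w,rcond=None);return ((A@k-w)**2).mean()
        x0=atz(p,e,74)[:2]
        r=minimize(cost,[*x0,y0],method='Nelder-Mead',options=dict(initial_simplex=[[*x0,y0],[x0[0]+3,x0[1],y0],[x0[0],x0[1]+3,y0],[*x0,y0+.2]]))
        if best is None or r.fun<best.fun:best=r
        print(round(r.fun,1),np.round(r.x[:2],1),round(np.degrees(r.x[2])%90,1),end=' | ')
    print('\nBEST',best.x[:2],np.degrees(best.x[2])%90)
    if n=='top':
        d0=None
        # profile along vise -y : colours along bed
        for z in(68,):
            ax,ay=proj(p,[[*best.x[:2],68]])[0]
        # vise bed direction by jaw/blank/rear centres
        loc={t:np.array(search_frame(p,t)[0]['location']) for t in('jaw','blank','rear_jaw')}
        a=atz(p,loc['jaw'],68);b=atz(p,loc['rear_jaw'],68);d=(b-a)/np.linalg.norm(b-a)
        print('bed dir deg',np.degrees(np.arctan2(d[1],d[0])),loc)
        for th in (-70,):
          d=np.array([np.cos(np.radians(th)),np.sin(np.radians(th))])
          for s in range(20,190,2):
            u,v=proj(p,[[*(best.x[:2]+d*s),68]])[0];print(s,cv2.getRectSubPix(f.astype(np.float32),(1,1),(float(u),float(v)))[0,0].astype(int).tolist(),round(float(C[int(v+.5),int(u+.5)][2])),end=';')
E
```

```text
top flange [290.9 211.9] (14.169933319091797, 14.463794708251953) [524.1 -76.1  74. ]
47.4 [524.4 -75.7] 20.7 | 47.1 [524.3 -75.7] 20.2 | 46.9 [524.3 -75.7] 20.4 | 47.3 [524.3 -75.7] 19.8 | 48.5 [524.3 -75.9] 20.2 | 47.3 [524.3 -75.6] 20.3 | 47.5 [524.3 -75.7] 19.9 | 47.6 [524.4 -75.7] 19.1 | 46.9 [524.3 -75.7] 20.0 | 47.0 [524.3 -75.6] 20.0 | 47.0 [524.3 -75.6] 20.1 | 47.1 [524.3 -75.7] 20.4 | 
BEST [524.33259455 -75.65605291] 20.438519380117203Traceback (most recent call last):
  File "<stdin>", line 32, in <module>
ValueError: only the last four pictures can be asked about
```

```bash
python3 - <<'E'
from h import *
ps=[capture('side') for _ in range(4)];p=ps[-1];f=np.mean([q['frame'].astype(float) for q in ps],0)
box=v0,v1,u0,u1=(168,184,257,273);c=f[v0:v1,u0:u1];w=np.clip(c[...,0]-c[...,2],0,None).ravel()
def cost(t):
    s=sil(p,*t,7,74,92,box).ravel();A=np.c_[s,np.ones_like(s)];k=np.linalg.lstsq(A,w,rcond=None)[0];return ((A@k-w)**2).mean()
for y0 in(.1,.35,.8,1.2):
    x=[522,-74];r=minimize(cost,[*x,y0],method='Nelder-Mead',options=dict(initial_simplex=[[*x,y0],[x[0]+3,x[1],y0],[x[0],x[1]+3,y0],[*x,y0+.2]]));print(round(r.fun,1),np.round(r.x[:2],1),round(np.degrees(r.x[2])%90,1))
p=capture('top');f=p['frame'].astype(np.float32);C=cloud(p)
loc={t:np.array(search_frame(p,t)[0]['location']) for t in('jaw','blank','rear_jaw')}
a=atz(p,loc['jaw'],68);b=atz(p,loc['rear_jaw'],68);d=(b-a)[:2]/np.linalg.norm(b-a)
print('bed dir',np.degrees(np.arctan2(d[1],d[0])))
# vise yaw from blue outline
F=f[160:250,255:370];m=((F[...,2]-F[...,0])>50).astype(np.uint8);m=cv2.morphologyEx(m,3,np.ones((9,9),np.uint8))
cn=max(cv2.findContours(m,0,1)[0],key=cv2.contourArea);print('rect',cv2.minAreaRect(cn))
for s in range(26,190,2):
    u,v=proj(p,[[*(np.array([524.3,-75.7])+d*s),68]])[0];print(s,cv2.getRectSubPix(f,(1,1),(float(u),float(v)))[0,0].astype(int).tolist(),C[int(v+.5),int(u+.5)][2].round(),end=';')
E
```

```text
63.2 [523.2 -73.6] 3.5
67.9 [523.1 -72.4] 4.1
69.2 [522.7 -73.7] 10.7
64.1 [523.1 -73.3] 4.1
bed dir -77.82351954063878
rect ((56.481903076171875, 45.149322509765625), (38.81321716308594, 83.27688598632812), 70.34617614746094)
26 [37, 73, 147] 67.0;28 [38, 73, 147] 71.0;30 [39, 74, 145] 69.0;32 [41, 76, 138] 71.0;34 [48, 77, 115] 69.0;36 [57, 68, 85] 42.0;38 [62, 64, 72] 42.0;40 [62, 63, 71] 38.0;42 [61, 62, 70] 40.0;44 [58, 56, 60] 42.0;46 [58, 52, 51] 42.0;48 [66, 59, 54] 56.0;50 [94, 93, 94] 65.0;52 [110, 114, 125] 63.0;54 [112, 118, 138] 72.0;56 [112, 118, 137] 67.0;58 [111, 118, 135] 67.0;60 [111, 117, 135] 67.0;62 [110, 117, 135] 68.0;64 [110, 117, 135] 68.0;66 [112, 119, 137] 67.0;68 [118, 125, 143] 67.0;70 [129, 139, 155] 67.0;72 [124, 135, 146] 67.0;74 [90, 95, 105] 68.0;76 [62, 63, 72] 39.0;78 [62, 63, 72] 41.0;80 [62, 64, 73] 42.0;82 [63, 64, 72] 42.0;84 [63, 62, 67] 41.0;86 [67, 57, 50] 40.0;88 [78, 53, 30] 54.0;90 [105, 66, 22] 54.0;92 [151, 100, 28] 66.0;94 [172, 127, 41] 67.0;96 [176, 133, 43] 66.0;98 [174, 131, 42] nan;100 [173, 130, 42] 65.0;102 [172, 130, 41] 66.0;1
[... 303 characters left out ...]
.0;130 [152, 162, 171] 68.0;132 [136, 139, 142] 68.0;134 [118, 119, 123] 68.0;136 [111, 117, 134] 70.0;138 [112, 118, 135] 63.0;140 [112, 118, 135] 63.0;142 [112, 119, 135] 73.0;144 [114, 120, 136] 69.0;146 [114, 121, 136] 67.0;148 [113, 119, 135] 67.0;150 [107, 112, 125] 68.0;152 [81, 82, 84] 41.0;154 [67, 67, 73] 39.0;156 [63, 63, 71] 39.0;158 [63, 64, 70] 44.0;160 [65, 64, 71] 39.0;162 [65, 64, 71] 39.0;164 [65, 65, 71] 45.0;166 [63, 63, 71] 39.0;168 [66, 66, 72] 40.0;170 [91, 84, 83] 40.0;172 [121, 98, 81] 41.0;174 [134, 84, 42] 0.0;176 [137, 83, 37] 1.0;178 [136, 82, 37] 1.0;180 [135, 80, 36] 0.0;182 [135, 82, 37] 2.0;184 [134, 81, 37] -1.0;186 [132, 80, 35] -1.0;188 [131, 80, 36] -1.0;
```

Shaft: (524.3,−75.7), yaw about 20° mod 90. Crank hub: about (462.2,226.8), yaw 13.6°. Free jaw travel is about 22.5 mm, or 1.5 turns. Moving over the crank now, with the fingers closing across its arm.

```bash
python3 -m creep '[[0.087,0.02,0.036,0,-1],[0.087,0.06,0.07,0,-3],[0.087,0.08,0.11,0,-5],[0.087,0.1,0.15,0,-7.2],[0.087,0.12,0.19,0,-7.2],[0.087,0.14,0.23,0,-7.2],[0.087,0.16,0.265,0,-7.2],[0.087,0.18,0.30,0,-7.2],[0.087,0.2,0.335,0,-7.2],[0.087,0.22,0.37,0,-7.2]]'
python3 -m creep '[[0.06,0.02,0.44,-0.03,0],[0.06,0.02,0.44,-0.03,0],[0.06,0.02,0.44,-0.03,0],[0.06,0.02,0.44,-0.03,0],[0.06,0.02,0.44,-0.03,0],[0.06,0.02,0.44,-0.03,0],[0.06,0.02,0.44,-0.03,0],[0.06,0.02,0.44,-0.03,0],[0.06,0.02,0.44,-0.03,0],[0.06,0.02,0.44,-0.03,0]]'
python3 -m creep '[[0.06,0.0,0.0,0,0],[0.06,0,0,0,0],[0.06,0,0,0,0]]'
```

```text
time: 3.03
position: [434.1, -227.0, 223.1]
eef_rot: [-0.118, 0.993, -0.0, 0.001]
force: [1.2, -0.6, -0.2]
finger_gap: 87.2
gripper_force: 0.0
time: 3.87
position: [452.0, 188.5, 194.6]
eef_rot: [-0.119, 0.993, 0.0, 0.0]
force: [1.7, -0.8, 0.7]
finger_gap: 60.1
gripper_force: 0.0
time: 4.12
position: [452.0, 186.4, 194.1]
eef_rot: [-0.119, 0.993, -0.0, -0.0]
force: [0.2, -0.3, 0.2]
finger_gap: 60.3
gripper_force: 0.0
```

```bash
python3 -m creep '[[0.06,0.01,0.0404,0,0],[0.06,0.0102,0.0404,-0.035,0],[0.06,0.0102,0.0404,-0.07,0],[0.06,0.0102,0.0404,-0.104,0],[0.06,0.0102,0.0404,-0.104,0],[0.06,0.0102,0.0404,-0.104,0]]'
python3 - <<'E'
from h import *
t=capture('top')['frame'];s=capture('side')['frame']
A=cv2.resize(t[200:260,150:216],(400,364),interpolation=cv2.INTER_CUBIC);B=cv2.resize(s[240:300,240:306],(400,364),interpolation=cv2.INTER_CUBIC)
save('hover.png',np.hstack([A,B]))
E
```

```text
time: 4.62
position: [462.2, 224.9, 89.7]
eef_rot: [-0.118, 0.993, -0.001, -0.001]
force: [0.1, 0.6, 0.6]
finger_gap: 60.1
gripper_force: 0.0
```

View pics/hover.png

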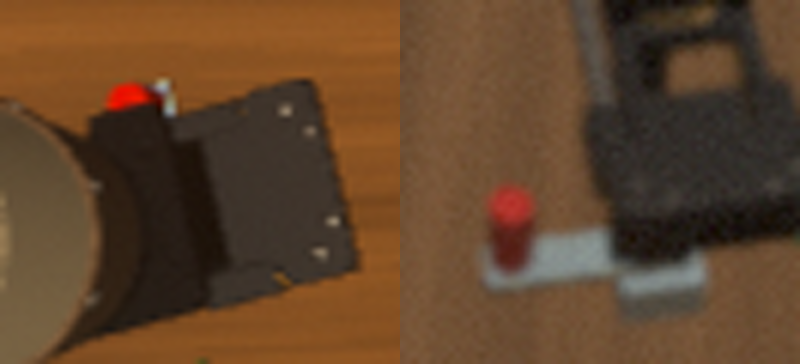

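The gripper sits over the boss, clear of the red handle at left. Going down and gripping.

```bash
python3 -m creep '[[0.06,0,0.001,-0.02,0],[0.06,0,0.001,-0.04,0],[0.06,0,0.001,-0.056,0],[0.06,0,0.001,-0.056,0],[0.06,0,0.001,-0.056,0]]'
python3 -m creep '[[0.03,0,0,0,0],[0.02,0,0,0,0],[0.02,0,0,0,0],[0.015,0,0,0,0],[0.015,0,0,0,0],[0.015,0,0,0,0]]'
```

```text
time: 5.13
position: [463.6, 228.2, 35.9]
eef_rot: [-0.118, 0.993, 0.001, 0.001]
force: [0.7, 0.0, 0.8]
finger_gap: 60.1
gripper_force: 0.0
time: 5.63
position: [462.6, 227.9, 34.5]
eef_rot: [-0.118, 0.993, 0.0, 0.0]
force: [0.2, -0.4, -0.5]
finger_gap: 27.9
gripper_force: 0.0
```

```bash
python3 -m creep '[[0.015,0,0,0,0],[0.015,0,0,0,0],[0.015,0,0,0,0],[0.015,0,0,0,0]]'
python3 -m creep '[[0.015,0,0,0.02,0],[0.015,0,0,0.06,0],[0.015,0,0,0.1,0],[0.015,0,0,0.14,0],[0.015,0,0,0.14,0]]'
```

```text
time: 5.97
position: [462.5, 227.6, 34.4]
eef_rot: [-0.118, 0.993, -0.0, -0.0]
force: [0.1, -1.7, 3.4]
finger_gap: 23.8
gripper_force: 29.9
time: 6.38
position: [466.6, 230.6, 182.1]
eef_rot: [-0.119, 0.993, 0.004, 0.007]
force: [1.0, 1.6, -1.4]
finger_gap: 24.0
gripper_force: 29.9
```

```bash
python3 -m creep '[[0.015,0.006,-0.03,0,2],[0.015,0.014,-0.068,0,6],[0.015,0.021,-0.106,0,6.6],[0.015,0.029,-0.144,0,6.6],[0.015,0.037,-0.182,0,6.6],[0.015,0.044,-0.22,0,6.6],[0.015,0.052,-0.256,0,6.6],[0.015,0.058,-0.285,0,6.6],[0.015,0.062,-0.302,0,6.6],[0.015,0.062,-0.303,0,6.6]]'
python3 -m creep '[[0.015,0,0,-0.02,0],[0.015,0,0,-0.034,0],[0.015,0,0,-0.034,0],[0.015,0,0,-0.034,0]]'
python3 - <<'E'
from h import *
t=capture('top')['frame'];s=capture('side')['frame']
print(get_state()['position'],get_state()['eef_rot'])
A=cv2.resize(t[180:240,260:326],(400,364),interpolation=cv2.INTER_CUBIC);B=cv2.resize(s[135:195,232:298],(400,364),interpolation=cv2.INTER_CUBIC)
save('hover2.png',np.hstack([A,B]))
E
```

```text
time: 7.22
position: [524.2, -78.0, 172.6]
eef_rot: [-0.173, 0.985, 0.0, -0.001]
force: [-0.2, 0.6, -2.1]
finger_gap: 23.9
gripper_force: 29.9
time: 7.55
position: [523.5, -74.9, 139.0]
eef_rot: [-0.175, 0.984, 0.0, -0.002]
force: [0.9, 0.0, -2.6]
finger_gap: 23.8
gripper_force: 29.9
[525.08556384 -74.80658867 140.7687219 ] [-1.75713854e-01  9.84441129e-01 -1.41794777e-04  5.34603132e-04]
```

View pics/hover2.png

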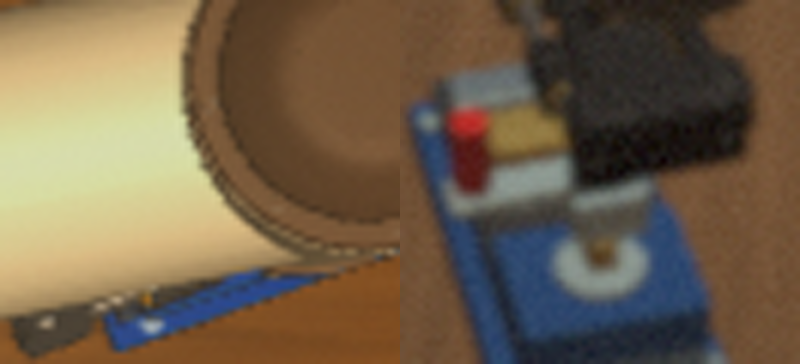

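The side half shows the hub held just above the shaft, with the shaft at about (265,177) in the full image. I'll raise it a little and fit the hub's offset to the shaft in this same camera.

```bash
python3 -m creep '[[0.015,0,0,0.02,0],[0.015,0,0,0.02,0],[0.015,0,0,0.02,0],[0.015,0,0,0.02,0]]'
python3 - <<'E'
from h import *
ps=[capture('side') for _ in range(4)];p=ps[-1];f=np.mean([q['frame'].astype(float) for q in ps],0)
s=get_state();print(s['position'].round(1),s['eef_rot'].round(3));tz=s['position'][2];zb=tz-34.4
a,b=s['eef_rot'][:2];yaw=2*np.arctan2(b,a)-np.pi;print('yaw',np.degrees(yaw)%360)
save('up.png',cv2.resize(f[135:195,232:298].astype(np.uint8),(660,600),interpolation=cv2.INTER_CUBIC))
u,v=np.round(proj(p,[[524,-74,zb]])[0]).astype(int);print('pred hub bottom px',u,v)
# lower part of hub only, over the blue housing
box=(v-5,v+8,u-11,u+12);v0,v1,u0,u1=box;c=f[v0:v1,u0:u1]
w=(c[...,2]-c[...,0]).ravel()   # blue high, steel low
print((c[...,2]-c[...,0]).astype(int))
def cost(t):
    m=sil(p,t[0],t[1],yaw,17,zb,zb+24,box).ravel();A=np.c_[m,np.ones_like(m)];k=np.linalg.lstsq(A,w,rcond=None)[0];return ((A@k-w)**2).mean()
x=[524,-74];r=minimize(cost,x,method='Nelder-Mead',options=dict(initial_simplex=[x,[x[0]+4,x[1]],[x[0],x[1]+4]]));print('hub side-cam',r.x.round(1),r.fun)
R=(f[...,0]>120)&(f[...,1]<60);R[:130]=0;R[200:]=0
vv,uu=np.nonzero(R);print('red',len(uu),uu.mean(),vv.mean(),atz(p,(uu.mean(),vv.mean()),zb+60).round(1),'exp',(r.x+60*np.array([np.cos(yaw),np.sin(yaw)])).round(1))
E
```

```text
time: 7.98
position: [524.5, -74.9, 160.4]
eef_rot: [-0.175, 0.985, 0.0, 0.0]
force: [-0.8, 0.7, -4.0]
finger_gap: 23.7
gripper_force: 29.9
[524.1 -75.2 159.6] [-0.175  0.985  0.    -0.001]
yaw 20.182642478470516
pred hub bottom px 264 164
[[  4   3   3   5   2   2   0  -3  -5  -7  -4  -5  -4  -3  -1  -3  -2   0
   -5 -17 -37 -55 -61]
 [  1   0   0   0   0  -4  -6  -7  -8  -5  -2  -1  -1   2   0   1   2   1
   -1 -15 -36 -55 -63]
 [ -2  -6  -7  -8  -8  -9 -11  -8  -5  -2   1   0   1   1   1   3   0   1
   -2 -13 -35 -55 -62]
 [ -9  -9  -9 -10  -9 -11  -9  -5   0   1   2   0   0   1  -1   0  -3  -4
   -5 -15 -34 -53 -62]
 [ -1  -2  -2  -1  -2  -4  -5  -6   0   0   0  -1  -4  -5  -5  -8 -10 -11
  -10 -15 -29 -48 -59]
 [  7   6   6   6   5   0  -5  -7  -7  -8  -8 -12 -12 -13 -13 -13 -15 -13
  -13 -13 -18 -36 -54]
 [  9  10  10   8   7   4  -1  -9 -13 -13 -14 -13 -16 -14 -16 -15 -14 -15
  -13 -10 -11 -24 -48]
 [  8  10   7   8   9   5   0  -7 -12 -15 -15 -16 -16 -14 -15 -16 -15 -15
  -15  -9  -4 -15 -39]
 [ 10   8   9   7   6   4   1  -7 -14 -14 -15 -16 -15 -15 -13 -14 -15 -13
  -13  -7   6   6 -20]
 [  5   4   4   3   0  -3  -7 -10 -13 -13 -14 -14 -13 -12 -13 -11 -10  -7
   -5   3  21  30  10]
 [ -2  -3  -2  -4  -6  -8  -9 -10 -12 -13 -11  -9  -5  -2   1   5  13  19
   23  30  41  49  43]
 [ -8  -9  -6  -7  -6  -3  -2  -2   0   1   3   6  11  18  27  37  46  52
   56  56  60  65  63]
 [ -1   0   1   3   9  17  22  24  22  13   5   3   3  10  31  52  62  65
   65  66  68  68  68]]
hub side-cam [515.1 -75.2] 345.6217578477412
red 21 242.61904761904762 149.57142857142858 [580.8 -62.6 185.2] exp [571.4 -54.5]
```

View pics/up.png

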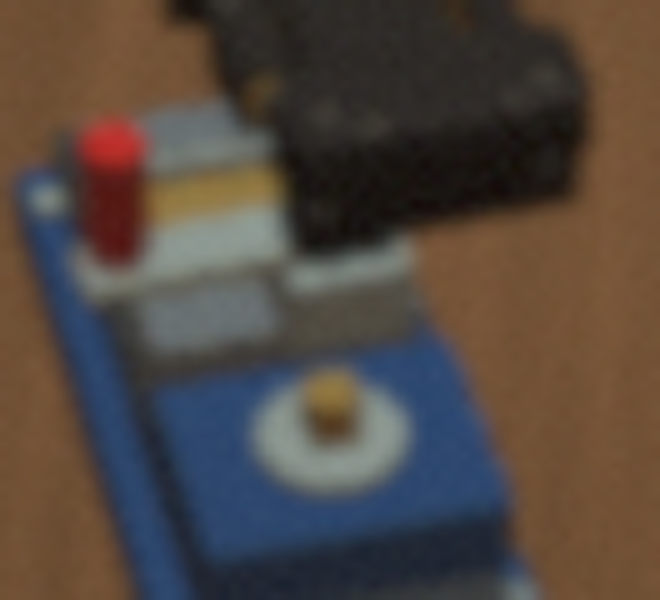

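```bash
python3 - <<'E'
from h import *
p=capture('side');zb=159.8-34.4;yaw=np.radians(20.2);R=np.array([[np.cos(yaw),-np.sin(yaw)],[np.sin(yaw),np.cos(yaw)]])
tr=lambda q:((q-[232,135]+.5)*10).round(0).tolist()
h=np.array([523.1,-73.5])
for nm,l,z in(('front-left bot',(17,17),zb),('front-left top',(17,17),zb+24),('front-right bot',(-17,17),zb),('front-right top',(-17,17),zb+24),('handle top',(60,0),zb+74),('handle bot',(60,0),zb+34),('arm end front',(71,10),zb+32)):
    print(nm,tr(proj(p,[[*(h+R@np.array(l)),z]])[0]))
print('shaft top',tr(proj(p,[[*h,92]])[0]),'flange c',tr(proj(p,[[*h,74]])[0]))
print('d/dx 10mm',proj(p,[[533.1,-73.5,zb]])[0]-proj(p,[[523.1,-73.5,zb]])[0],'d/dy',proj(p,[[523.1,-63.5,zb]])[0]-proj(p,[[523.1,-73.5,zb]])[0],'dz',proj(p,[[523.1,-73.5,zb+10]])[0]-proj(p,[[523.1,-73.5,zb]])[0])
E
```

```text
front-left bot [290.0, 351.0]
front-left top [290.0, 287.0]
front-right bot [411.0, 327.0]
front-right top [413.0, 262.0]
handle top [112.0, 136.0]
handle bot [116.0, 248.0]
arm end front [85.0, 287.0]
shaft top [331.0, 384.0] flange c [331.0, 430.0]
d/dx 10mm [-3.67608797 -0.17416154] d/dy [-0.22426554  2.56398256] dz [ 0.02965295 -2.66951929]
```

Hub, handle and arm corners all match the pose directly over the shaft to about 1 mm, so I'll go down gently.

```bash
python3 -m creep '[[0.015,0,0,-0.015,0],[0.015,0,0,-0.029,0],[0.015,0,0,-0.031,0],[0.015,0,0,-0.033,0],[0.015,0,0,-0.034,0],[0.015,0,0,-0.035,0],[0.015,0,0,-0.035,0]]'
python3 -m creep '[[0.015,0,0,-0.001,0],[0.015,0,0,-0.002,0],[0.015,0,0,-0.003,0],[0.015,0,0,-0.003,0]]'
```

```text
time: 8.82
position: [524.9, -75.2, 125.7]
eef_rot: [-0.175, 0.985, -0.0, 0.0]
force: [0.7, -0.4, -3.6]
finger_gap: 23.6
gripper_force: 29.9
time: 9.15
position: [524.4, -75.3, 122.2]
eef_rot: [-0.175, 0.985, 0.0, -0.0]
force: [-0.2, 0.2, -3.8]
finger_gap: 23.4
gripper_force: 29.9
```

```bash
python3 -m creep '[[0.015,0,0,-0.001,0],[0.015,0,0,-0.002,0],[0.015,0,0,-0.003,0],[0.015,0,0,-0.004,0],[0.015,0,0,-0.004,0]]'
python3 -m creep '[[0.015,0,0,-0.001,0],[0.015,0,0,-0.002,0],[0.015,0,0,-0.003,0],[0.015,0,0,-0.004,0],[0.015,0,0,-0.005,0],[0.015,0,0,-0.006,0],[0.015,0,0,-0.006,0]]'
```

```text
time: 9.57
position: [524.4, -75.3, 117.9]
eef_rot: [-0.175, 0.985, 0.0, -0.0]
force: [-0.4, 1.2, -3.4]
finger_gap: 23.5
gripper_force: 29.9
time: 10.15
position: [524.4, -75.3, 112.0]
eef_rot: [-0.175, 0.985, 0.0, -0.0]
force: [0.8, 0.1, -2.5]
finger_gap: 23.6
gripper_force: 29.9
```

```bash
python3 -m creep '[[0.015,0,0,-0.001,0],[0.015,0,0,-0.002,0],[0.015,0,0,-0.002,0]]'
python3 -m creep '[[0.015,0,0,-0.0005,0],[0.015,0,0,-0.001,0],[0.015,0,0,-0.001,0]]'
python3 -m creep '[[0.015,0,0,-0.0005,0],[0.015,0,0,-0.001,0],[0.015,0,0,-0.001,0]]'
```

```text
time: 10.4
position: [524.4, -75.3, 110.0]
eef_rot: [-0.175, 0.985, 0.0, -0.0]
force: [-0.1, 0.1, -3.0]
finger_gap: 24.0
gripper_force: 29.9
time: 10.65
position: [524.5, -75.3, 109.2]
eef_rot: [-0.175, 0.985, 0.0, -0.0]
force: [-0.5, -0.5, -3.6]
finger_gap: 24.1
gripper_force: 29.9
time: 10.9
position: [524.6, -75.3, 108.4]
eef_rot: [-0.175, 0.985, -0.0, 0.0]
force: [-0.7, -0.7, -1.7]
finger_gap: 23.8
gripper_force: 29.9
```

```bash
python3 -m creep '[[0.015,0,0,-0.0005,0],[0.015,0,0,-0.0008,0]]'
python3 -m creep '[[0.03,0,0,0,0],[0.036,0,0,0,0],[0.036,0,0,0,0],[0.036,0,0,0,0]]'
python3 -m creep '[[0.036,0,0,0.03,0],[0.036,0,0,0.06,0],[0.036,0,0,0.06,0]]'
```

```text
time: 11.07
position: [524.7, -75.3, 108.3]
eef_rot: [-0.175, 0.984, -0.0, 0.0]
force: [-3.1, 2.0, 5.1]
finger_gap: 23.8
gripper_force: 29.9
time: 11.4
position: [524.8, -75.3, 107.4]
eef_rot: [-0.175, 0.985, -0.0, 0.0]
force: [0.1, -0.0, -0.4]
finger_gap: 34.6
gripper_force: 0.0
time: 11.65
position: [528.5, -75.4, 173.3]
eef_rot: [-0.176, 0.984, -0.001, 0.006]
force: [1.2, -0.7, 1.0]
finger_gap: 36.0
gripper_force: 0.0
```

Seated: the force rose exactly at the predicted height. Now to the handle.

```bash
python3 -m creep '[[0.036,0.03,0.01,0,0],[0.036,0.0563,0.0207,0,0],[0.036,0.0563,0.0207,0,0],[0.036,0.0563,0.0207,0,0]]'
python3 - <<'E'
from h import *
ps=[capture('side') for _ in range(2)];p=ps[-1];f=np.mean([q['frame'].astype(float) for q in ps],0)
R=(f[...,0]>110)&(f[...,1]<60);R[:130]=0;R[200:]=0;R[:,300:]=0;R[:,:200]=0
vv,uu=np.nonzero(R);print(len(uu),uu.mean(),vv.mean(),atz(p,(uu.mean(),vv.mean()),128).round(1),get_state()['position'])
save('h3.png',cv2.resize(f[135:195,222:288].astype(np.uint8),(660,600),interpolation=cv2.INTER_CUBIC))
h=np.array([523.1,-73.5])
print((proj(p,[[h[0]+56.3,h[1]+20.7,z] for z in(108,148)])-[222,135]+.5)*10)
E
```

```text
time: 11.98
position: [581.6, -54.1, 166.7]
eef_rot: [-0.176, 0.984, 0.0, -0.0]
force: [-1.3, 0.4, 0.0]
finger_gap: 36.0
gripper_force: 0.0
0 nan nan [nan nan nan] [580.20479781 -54.64410652 166.88095112]
[[220.35426588 386.09301479]
 [216.72838645 279.65317733]]<stdin>:4: RuntimeWarning: Mean of empty slice.
  ret = ret.dtype.type(ret / rcount)
```

View pics/h3.png

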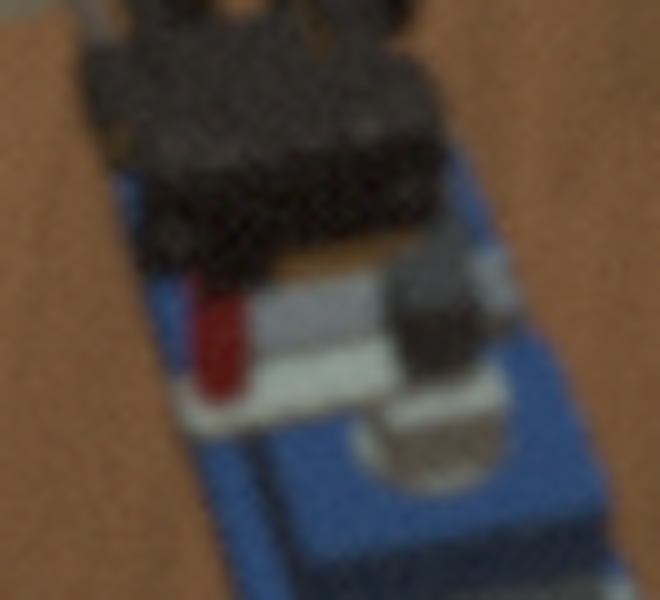

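The hub is down on the flange, and the red handle is where predicted (column about 218 in the crop), under the gripper. Descend and grip.

```bash
python3 -m creep '[[0.036,0,0,-0.02,0],[0.036,0,0,-0.04,0],[0.036,0,0,-0.054,0],[0.036,0,0,-0.054,0],[0.036,0,0,-0.054,0]]'
python3 -m creep '[[0.02,0,0,0,0],[0.012,0,0,0,0],[0.012,0,0,0,0],[0.012,0,0,0,0],[0.012,0,0,0,0],[0.012,0,0,0,0]]'
```

```text
time: 12.5
position: [579.9, -55.0, 113.2]
eef_rot: [-0.175, 0.985, -0.0, -0.001]
force: [0.6, 0.2, -0.4]
finger_gap: 35.8
gripper_force: 0.0
time: 13.0
position: [581.5, -54.5, 114.2]
eef_rot: [-0.175, 0.984, -0.0, 0.001]
force: [1.2, 0.5, 2.4]
finger_gap: 17.3
gripper_force: 30.0
```

```bash
python3 - <<'E'
import numpy as np
for t0 in(20.2,-69.8,-159.8,-249.8):
    print(t0,[[round(.06*(np.cos(np.radians(t0-a))-np.cos(np.radians(t0))),4),round(.06*(np.sin(np.radians(t0-a))-np.sin(np.radians(t0))),4)] for a in range(9,91,9)])
E
```

```text
20.2 [[np.float64(0.0025), np.float64(-0.0091)], [np.float64(0.0036), np.float64(-0.0184)], [np.float64(0.0033), np.float64(-0.0278)], [np.float64(0.0014), np.float64(-0.0371)], [np.float64(-0.0018), np.float64(-0.0459)], [np.float64(-0.0065), np.float64(-0.0541)], [np.float64(-0.0123), np.float64(-0.0615)], [np.float64(-0.0192), np.float64(-0.0679)], [np.float64(-0.027), np.float64(-0.0731)], [np.float64(-0.0356), np.float64(-0.077)]]
-69.8 [[np.float64(-0.0091), np.float64(-0.0025)], [np.float64(-0.0184), np.float64(-0.0036)], [np.float64(-0.0278), np.float64(-0.0033)], [np.float64(-0.0371), np.float64(-0.0014)], [np.float64(-0.0459), np.float64(0.0018)], [np.float64(-0.0541), np.float64(0.0065)], [np.float64(-0.0615), np.float64(0.0123)], [np.float64(-0.0679), np.float64(0.0192)], [np.float64(-0.0731), np.float64(0.027)], [np.float64(-0.077), np.float64(0.0356)]]
-159.8 [[np.float64(-0.0025), np.float64(0.0091)], [np.float64(-0.0036), np.float64(0.0184)], [np.float64(-0.0033), np.float64(0.0278)], [np.float64(-0.0014), np.float64(0.0371)], [np.float64(0.0018), np.float64(0.0459)], [np.float64(0.0065), np.float64(0.0541)], [np.float64(0.0123), np.float64(0.0615)], [np.float64(0.0192), np.float64(0.0679)], [np.float64(0.027), np.float64(0.0731)], [np.float64(0.0356), np.float64(0.077)]]
-249.8 [[np.float64(0.0091), np.float64(0.0025)], [np.float64(0.0184), np.float64(0.0036)], [np.float64(0.0278), np.float64(0.0033)], [np.float64(0.0371), np.float64(0.0014)], [np.float64(0.0459), np.float64(-0.0018)], [np.float64(0.0541), np.float64(-0.0065)], [np.float64(0.0615), np.float64(-0.0123)], [np.float64(0.0679), np.float64(-0.0192)], [np.float64(0.0731), np.float64(-0.027)], [np.float64(0.077), np.float64(-0.0356)]]
```

Quadrant 1:

```bash
python3 -m creep '[[0.012,0.0025,-0.0091,0,0],[0.012,0.0036,-0.0184,0,0],[0.012,0.0033,-0.0278,0,0],[0.012,0.0014,-0.0371,0,0],[0.012,-0.0018,-0.0459,0,0],[0.012,-0.0065,-0.0541,0,0],[0.012,-0.0123,-0.0615,0,0],[0.012,-0.0192,-0.0679,0,0],[0.012,-0.027,-0.0731,0,0],[0.012,-0.0356,-0.077,0,0]]'
python3 -m creep '[[0.012,0,0,0,0],[0.012,0,0,0,0]]'
```

```text
time: 13.83
position: [545.3, -132.6, 114.0]
eef_rot: [-0.175, 0.985, -0.001, 0.001]
force: [3.1, 0.6, 5.2]
finger_gap: 17.3
gripper_force: 30.0
time: 14.0
position: [543.8, -133.0, 114.0]
eef_rot: [-0.175, 0.985, -0.001, -0.001]
force: [1.3, -2.7, 5.8]
finger_gap: 17.2
gripper_force: 30.0
```

```bash
python3 -m creep '[[0.012,-0.0091,-0.0025,0.0005,0],[0.012,-0.0184,-0.0036,0.0005,0],[0.012,-0.0278,-0.0033,0.0005,0],[0.012,-0.0371,-0.0014,0.0005,0],[0.012,-0.0459,0.0018,0.0005,0],[0.012,-0.0541,0.0065,0.0005,0],[0.012,-0.0615,0.0123,0.0005,0],[0.012,-0.0679,0.0192,0.0005,0],[0.012,-0.0731,0.027,0.0005,0],[0.012,-0.077,0.0356,0.0005,0]]'
python3 -m creep '[[0.012,-0.0025,0.0091,0,0],[0.012,-0.0036,0.0184,0,0],[0.012,-0.0033,0.0278,0,0],[0.012,-0.0014,0.0371,0,0],[0.012,0.0018,0.0459,0,0],[0.012,0.0065,0.0541,0,0],[0.012,0.0123,0.0615,0,0],[0.012,0.0192,0.0679,0,0],[0.012,0.027,0.0731,0,0],[0.012,0.0356,0.077,0,0]]'
```

```text
time: 14.83
position: [467.7, -95.2, 113.9]
eef_rot: [-0.175, 0.984, -0.0, 0.0]
force: [4.5, -1.4, 1.9]
finger_gap: 17.2
gripper_force: 30.0
time: 15.67
position: [501.6, -19.6, 113.5]
eef_rot: [-0.176, 0.984, -0.001, -0.004]
force: [-0.5, -6.9, 6.2]
finger_gap: 17.1
gripper_force: 30.1
```

```bash
python3 -m creep '[[0.012,0.0091,0.0025,0,0],[0.012,0.0184,0.0036,0,0],[0.012,0.0278,0.0033,0,0],[0.012,0.0371,0.0014,0,0],[0.012,0.0459,-0.0018,0,0],[0.012,0.0541,-0.0065,0,0],[0.012,0.0615,-0.0123,0,0],[0.012,0.0679,-0.0192,0,0],[0.012,0.0731,-0.027,0,0],[0.012,0.077,-0.0356,0,0]]'
python3 -m creep '[[0.012,0,0,0,0],[0.012,0,0,0,0]]'
```

```text
time: 16.5
position: [580.7, -52.6, 113.9]
eef_rot: [-0.176, 0.984, 0.001, -0.001]
force: [1.4, 4.2, 4.8]
finger_gap: 16.8
gripper_force: 30.0
time: 16.67
position: [581.1, -53.5, 114.0]
eef_rot: [-0.175, 0.985, 0.0, -0.0]
force: [3.3, 0.8, 4.6]
finger_gap: 17.2
gripper_force: 30.0
```

One turn done, and the crank is running idle. On to 1.5 turns.

```bash
python3 -m creep '[[0.012,0.0025,-0.0091,0,0],[0.012,0.0036,-0.0184,0,0],[0.012,0.0033,-0.0278,0,0],[0.012,0.0014,-0.0371,0,0],[0.012,-0.0018,-0.0459,0,0],[0.012,-0.0065,-0.0541,0,0],[0.012,-0.0123,-0.0615,0,0],[0.012,-0.0192,-0.0679,0,0],[0.012,-0.027,-0.0731,0,0],[0.012,-0.0356,-0.077,0,0]]'
python3 -m creep '[[0.012,0,0,0,0],[0.012,0,0,0,0]]'
python3 -m creep '[[0.012,-0.0091,-0.0025,0,0],[0.012,-0.0184,-0.0036,0,0],[0.012,-0.0278,-0.0033,0,0],[0.012,-0.0371,-0.0014,0,0],[0.012,-0.0459,0.0018,0,0],[0.012,-0.0541,0.0065,0,0],[0.012,-0.0615,0.0123,0,0],[0.012,-0.0679,0.0192,0,0],[0.012,-0.0731,0.027,0,0],[0.012,-0.077,0.0356,0,0]]'
python3 -m creep '[[0.012,0,0,0,0],[0.012,0,0,0,0],[0.012,0,0,0,0]]'
python3 - <<'E'
from h import *
F=[]
for _ in range(6): capture('side');F.append(get_state()['force'])
print(np.mean(F,0),np.std(F,0))
p=capture('side');f=p['frame'];save('j1.png',cv2.resize(f[125:190,225:297],(720,650)[:2] if 0 else (660,596),interpolation=cv2.INTER_CUBIC))
E
```

```text
time: 17.5
position: [544.6, -132.7, 114.1]
eef_rot: [-0.175, 0.985, -0.0, 0.0]
force: [3.4, -1.7, 3.3]
finger_gap: 17.2
gripper_force: 30.0
time: 17.67
position: [543.2, -133.0, 114.1]
eef_rot: [-0.175, 0.985, -0.0, -0.002]
force: [0.6, -4.9, 6.4]
finger_gap: 17.1
gripper_force: 30.0
time: 18.5
position: [467.6, -95.2, 113.8]
eef_rot: [-0.175, 0.985, -0.0, -0.0]
force: [5.3, -2.2, 1.9]
finger_gap: 17.1
gripper_force: 30.0
time: 18.75
position: [467.5, -95.4, 113.6]
eef_rot: [-0.175, 0.985, 0.0, -0.001]
force: [0.4, 2.3, 4.1]
finger_gap: 16.9
gripper_force: 30.0
[0.80175775 1.23051933 3.43636983] [0.25507098 0.4349398  0.38630841]
```

View pics/j1.png

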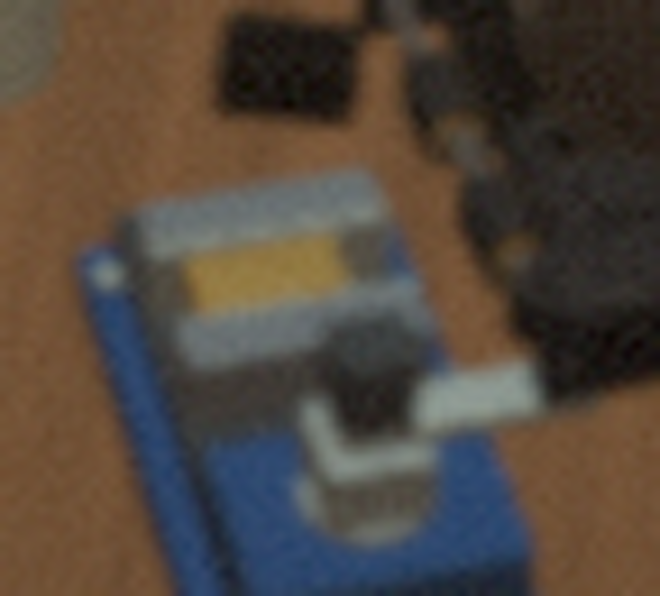

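The jaw has reached the block (yellow, between the jaws at about (265,270) in the crop), and there is no static load yet. Continuing in 45° steps with a settled force reading after each.

```bash
cat > tf.py <<'E'
import sys
from h import *
th=np.radians(float(sys.argv[1]));F=[];Q=[]
for _ in range(5): capture('side');s=get_state();F.append(s['force']);Q.append(s['position'])
F=np.mean(F,0);q=np.mean(Q,0);print('th',sys.argv[1],'tang resist',round(float(F@[-np.sin(th),np.cos(th),0]),2),'radial',round(float(F@[np.cos(th),np.sin(th),0]),2),'z',F[2].round(1),'pos',q.round(1))
E
python3 -m creep '[[0.012,-0.0025,0.0091,0,0],[0.012,-0.0036,0.0184,0,0],[0.012,-0.0033,0.0278,0,0],[0.012,-0.0014,0.0371,0,0],[0.012,0.0018,0.0459,0,0],[0.012,0.0018,0.0459,0,0],[0.012,0.0018,0.0459,0,0],[0.012,0.0018,0.0459,0,0]]'
python3 tf.py 155.2
python3 -m creep '[[0.012,0.0047,0.0082,0,0],[0.012,0.0105,0.0156,0,0],[0.012,0.0174,0.022,0,0],[0.012,0.0252,0.0272,0,0],[0.012,0.0338,0.0311,0,0],[0.012,0.0338,0.0311,0,0],[0.012,0.0338,0.0311,0,0],[0.012,0.0338,0.0311,0,0]]'
python3 tf.py 110.2
```

```text
time: 19.77
position: [470.4, -49.5, 113.9]
eef_rot: [-0.176, 0.984, 0.0, 0.0]
force: [4.0, -2.0, -0.3]
finger_gap: 17.1
gripper_force: 30.0
th 155.2 tang resist -0.25 radial -4.53 z -0.7 pos [470.2 -49.9 113.9]
time: 20.68
position: [503.0, -19.4, 113.8]
eef_rot: [-0.175, 0.985, -0.0, -0.001]
force: [0.3, -3.9, 2.5]
finger_gap: 17.1
gripper_force: 30.1
th 110.2 tang resist 1.12 radial -3.55 z 1.9 pos [503.1 -19.3 113.8]
```

```bash
python3 -m creep '[[0.012,0.0091,0.0025,0,0],[0.012,0.0184,0.0036,0,0],[0.012,0.0278,0.0033,0,0]]'
python3 -m creep '[[0.012,0,0,0,0],[0.012,0,0,0,0],[0.012,0,0,0,0]]'
python3 tf.py 83.2
```

```text
time: 21.18
position: [531.2, -15.5, 113.7]
eef_rot: [-0.175, 0.985, 0.0, -0.001]
force: [-2.6, -3.3, 3.1]
finger_gap: 17.1
gripper_force: 30.0
time: 21.43
position: [532.3, -15.7, 113.8]
eef_rot: [-0.175, 0.985, -0.0, 0.001]
force: [-0.0, -3.3, 1.9]
finger_gap: 17.4
gripper_force: 30.1
th 83.2 tang resist -0.06 radial -2.74 z 1.4 pos [531.8 -15.6 113.9]
```

```bash
python3 -m creep '[[0.012,0.0093,-0.0019,0,0],[0.012,0.0181,-0.0051,0,0],[0.012,0.0263,-0.0098,0,0]]'
python3 -m creep '[[0.012,0,0,0,0],[0.012,0,0,0,0],[0.012,0,0,0,0]]'
python3 tf.py 56.2
```

```text
time: 21.93
position: [558.3, -25.1, 113.8]
eef_rot: [-0.175, 0.984, 0.0, -0.001]
force: [-4.1, 0.1, 3.4]
finger_gap: 17.1
gripper_force: 30.0
time: 22.18
position: [558.8, -25.7, 113.9]
eef_rot: [-0.175, 0.985, -0.0, 0.001]
force: [-0.6, -0.1, 1.1]
finger_gap: 17.2
gripper_force: 30.0
th 56.2 tang resist -0.35 radial -0.96 z 1.6 pos [558.4 -25.5 114. ]
```

```bash
python3 -m creep '[[0.012,0.0074,-0.0058,0,0],[0.012,0.0138,-0.0127,0,0],[0.012,0.019,-0.0205,0,0]]'
python3 -m creep '[[0.012,0,0,0,0],[0.012,0,0,0,0],[0.012,0,0,0,0]]'
python3 tf.py 29.2
```

```text
time: 22.68
position: [577.6, -45.9, 114.0]
eef_rot: [-0.175, 0.984, 0.0, -0.0]
force: [-2.5, 2.6, 1.9]
finger_gap: 17.2
gripper_force: 30.0
time: 22.93
position: [577.7, -46.5, 114.1]
eef_rot: [-0.175, 0.985, -0.0, 0.001]
force: [0.5, -0.6, 1.8]
finger_gap: 17.2
gripper_force: 30.0
th 29.2 tang resist -0.6 radial 0.66 z 1.8 pos [577.4 -46.1 114.1]
```

```bash
python3 -m creep '[[0.012,0.0039,-0.0086,0,0],[0.012,0.0064,-0.0177,0,0],[0.012,0.0075,-0.027,0,0]]'
python3 -m creep '[[0.012,0,0,0,0],[0.012,0,0,0,0],[0.012,0,0,0,0]]'
python3 tf.py 2.2
```

```text
time: 23.43
position: [585.2, -73.1, 114.1]
eef_rot: [-0.176, 0.984, 0.0, 0.001]
force: [-0.1, 3.1, 3.2]
finger_gap: 17.0
gripper_force: 30.0
time: 23.68
position: [585.1, -73.8, 114.2]
eef_rot: [-0.175, 0.985, -0.0, 0.001]
force: [2.7, -1.6, 2.8]
finger_gap: 17.2
gripper_force: 30.0
th 2.2 tang resist -0.62 radial 2.66 z 2.5 pos [585.  -73.3 114.3]
```

```bash
python3 -m creep '[[0.012,-0.0003,-0.0094,0,0],[0.012,-0.0022,-0.0187,0,0],[0.012,-0.0054,-0.0275,0,0]]'
python3 -m creep '[[0.012,0,0,0,0],[0.012,0,0,0,0],[0.012,0,0,0,0]]'
python3 tf.py -24.8
```

```text
time: 24.18
position: [579.7, -100.7, 114.2]
eef_rot: [-0.176, 0.984, 0.0, 0.001]
force: [3.2, 2.0, 3.9]
finger_gap: 17.1
gripper_force: 30.0
time: 24.43
position: [579.3, -101.4, 114.3]
eef_rot: [-0.175, 0.985, -0.001, 0.0]
force: [3.3, -2.1, 3.5]
finger_gap: 17.1
gripper_force: 30.0
th -24.8 tang resist -1.15 radial 4.6 z 4.3 pos [ 579.4 -101.   114.3]
```

```bash
python3 -m creep '[[0.012,-0.0047,-0.0082,0,0],[0.012,-0.0105,-0.0156,0,0],[0.012,-0.0174,-0.022,0,0]]'
python3 -m creep '[[0.012,0,0,0,0],[0.012,0,0,0,0],[0.012,0,0,0,0]]'
python3 tf.py -51.8
```

```text
time: 24.93
position: [563.2, -122.0, 114.3]
eef_rot: [-0.176, 0.984, -0.0, 0.002]
force: [5.3, -0.6, 4.2]
finger_gap: 17.3
gripper_force: 30.0
time: 25.18
position: [562.1, -122.9, 114.3]
eef_rot: [-0.175, 0.984, -0.0, 0.001]
force: [4.4, -3.4, 4.2]
finger_gap: 17.3
gripper_force: 30.0
th -51.8 tang resist 1.32 radial 5.54 z 5.0 pos [ 562.1 -122.8  114.3]
```

```bash
python3 -m creep '[[0.012,-0.0078,-0.0052,0,0],[0.012,-0.0164,-0.0091,0,0]]'
python3 -m creep '[[0.012,0,0,0,0],[0.012,0,0,0,0],[0.012,0,0,0,0]]'
python3 tf.py -69.8
```

```text
time: 25.6
position: [547.1, -131.5, 114.4]
eef_rot: [-0.176, 0.984, -0.001, 0.002]
force: [6.4, -2.1, 2.2]
finger_gap: 17.2
gripper_force: 30.0
time: 25.85
position: [545.4, -132.1, 114.3]
eef_rot: [-0.175, 0.984, -0.001, 0.0]
force: [3.0, -4.7, 4.6]
finger_gap: 17.1
gripper_force: 30.0
th -69.8 tang resist 1.6 radial 5.55 z 4.8 pos [ 545.4 -132.1  114.3]
```

```bash
python3 -m creep '[[0.012,-0.0091,-0.0025,0,0],[0.012,-0.0184,-0.0036,0,0]]'
python3 -m creep '[[0.012,0,0,0,0],[0.012,0,0,0,0],[0.012,0,0,0,0]]'
python3 tf.py -87.8
```

```text
time: 26.27
position: [528.4, -135.7, 114.4]
eef_rot: [-0.176, 0.984, -0.001, 0.002]
force: [5.3, -3.6, 3.6]
finger_gap: 17.4
gripper_force: 30.0
time: 26.52
position: [526.2, -135.8, 114.2]
eef_rot: [-0.175, 0.984, -0.0, -0.001]
force: [2.8, -4.1, 4.9]
finger_gap: 17.0
gripper_force: 30.0
th -87.8 tang resist 1.93 radial 4.81 z 5.7 pos [ 526.2 -135.8  114.2]
```

```bash
python3 -m creep '[[0.012,-0.0094,0.0003,0,0],[0.012,-0.0187,0.0022,0,0]]'
python3 -m creep '[[0.012,0,0,0,0],[0.012,0,0,0,0],[0.012,0,0,0,0]]'
python3 tf.py -105.8
```

```text
time: 26.93
position: [509.0, -133.7, 114.3]
eef_rot: [-0.176, 0.984, -0.001, 0.001]
force: [3.9, -4.0, 3.6]
finger_gap: 17.2
gripper_force: 30.0
time: 27.18
position: [507.1, -133.3, 114.0]
eef_rot: [-0.175, 0.985, 0.0, -0.002]
force: [0.3, -2.7, 6.6]
finger_gap: 17.1
gripper_force: 30.0
th -105.8 tang resist 1.3 radial 3.36 z 6.9 pos [ 507.1 -133.3  113.9]
```

```bash
python3 -m creep '[[0.012,-0.0044,0.0014,0,0],[0.012,-0.0088,0.0032,0,0],[0.012,-0.0088,0.0032,0,0],[0.012,-0.0088,0.0032,0,0],[0.012,-0.0088,0.0032,0,0]]'
python3 tf.py -114.8; python3 tf.py -114.8
```

```text
time: 27.85
position: [499.1, -130.1, 114.0]
eef_rot: [-0.175, 0.984, -0.0, -0.001]
force: [1.4, -3.8, 5.8]
finger_gap: 17.3
gripper_force: 30.0
th -114.8 tang resist 3.36 radial 3.1 z 5.7 pos [ 499.2 -130.1  114. ]
th -114.8 tang resist 3.48 radial 3.07 z 5.8 pos [ 499.2 -130.1  114. ]
```

The static push-back is 3.4 N, clearly above 2 N, about a quarter turn after stiffening began. Stopping here: let go and withdraw.

```bash
python3 -m creep '[[0.025,0,0,0,0],[0.036,0,0,0,0],[0.036,0,0,0,0],[0.036,0,0,0,0]]'
python3 -m creep '[[0.036,0,0,0.02,0],[0.036,0,0,0.05,0],[0.036,0,0,0.09,0],[0.036,0,0,0.13,0],[0.036,-0.04,0.05,0.15,0],[0.036,-0.08,0.1,0.15,0],[0.036,-0.08,0.14,0.15,0],[0.036,-0.08,0.18,0.15,0],[0.036,-0.08,0.2,0.15,0],[0.036,-0.08,0.2,0.15,0]]'
python3 - <<'E'
from h import *
t=capture('top')['frame'];s=capture('side')['frame']
A=cv2.resize(t[170:242,262:338],(400,379),interpolation=cv2.INTER_CUBIC);B=cv2.resize(s[125:197,222:298],(400,379),interpolation=cv2.INTER_CUBIC)
save('end.png',np.hstack([A,B]))
E
```

```text
time: 28.68
position: [497.6, -129.3, 112.5]
eef_rot: [-0.175, 0.985, 0.001, -0.002]
force: [0.2, -0.5, -0.7]
finger_gap: 33.3
gripper_force: 0.0
time: 29.52
position: [417.6, 73.5, 263.7]
eef_rot: [-0.177, 0.984, 0.001, -0.0]
force: [0.9, -0.4, 1.0]
finger_gap: 36.0
gripper_force: 0.0
```

View pics/end.png

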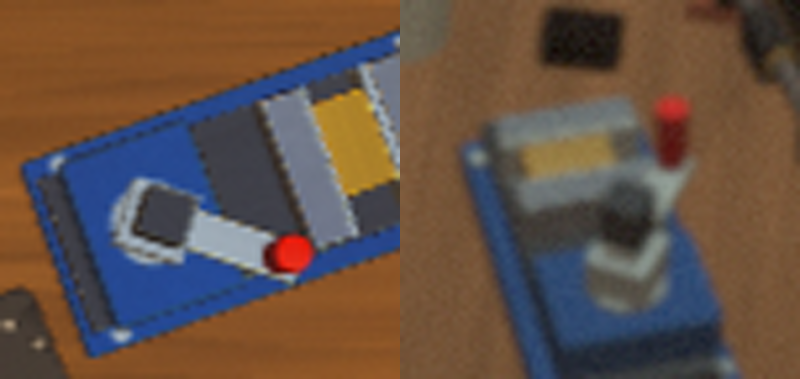

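The crank stands fully home on the shaft, and the block is clamped tight between both jaws. The arm is clear. Handing in.

```bash
python3 -c "
from workcell import *
print(sign_off())"
```

```text
the job is handed in; nothing more can be done
None
```

The steel crank is fully home on the shaft and let go. I wound it clockwise about 2.4 turns and stopped when it went clearly stiff (3.4 N push-back); by my force and angle estimates the brass block is held at about 60 N. Handed in at about 30 s; sign-off returned no verdict.

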